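Snap the scale's cover shut and level it on its press-and-turn foot

ROBOT

A 6-joint arm with a two-finger parallel gripper is mounted at the origin on a cart in front of the work surface, level with it; the furniture and walls round the work are solid. World frame = base frame: x ahead of the robot, y to its left, z up, the work surface at z = 0. Lengths are in m, angles in rad, forces in N, time in s.
With the tool pointing down it reaches from about 0.35 to 0.85 m from the base axis. Payload 8.1 kg.
Tool frame: the origin (TCP) lies midway between the tips of the shut fingers; the grasp point (between the pads) lies 19 mm behind it; z points along the fingers, y is the line along which they close (so a half turn about z gives the same grasp; the last joint's range is limited). The gripper opens to 93 mm and grips with 3 to 60 N. Pads are 15 mm wide; open, the fingers measure 128 mm over their backs; the gripper's body (75 mm by 188 mm) begins 65 mm behind the grasp point.
Start: joints at [-1.281, 0.13, 1.488, -0, 1.523, -0.085], TCP at [0.22, -0.558, 0.219] pointing down, gripper open.
Joint ranges: [-2.96, 2.96], [-0.89, 2.26], [0.02, 2.5], [-1.34, 4.48], [0, 2.73], [-2.66, 2.66]. Speed limits (rad/s): [2.39, 2.39, 2.79, 3.14, 3.14, 3.14].

INTERFACE

Orientations are given as [roll, pitch, yaw] about the fixed x, y, z axes, in that order (R = Rz(yaw) Ry(pitch) Rx(roll)).
In Python, from plant import status, vision, workorder, spotter gives the robot as it stands. The module is installed in compiled form; this text tells all that it offers.
- The arm moves only by the tool move_arm, never from a script. Its argument "series" is a list of rows, each an object of numbers: "claw": the opening, from 0 (shut) to 1 (fully open); "dx", "dy", "dz": the shift along the tool's x, y, z scaled (see below); "roll": the turn about the tool's z scaled (see below). A call has 1 to 5 rows; each row shifts and turns the commanded pose from where the row before left it, along the tool's axes as they then stand; what a row does not reach is not made up. The controller multiplies each number of a shift by 0.05 m and each number of a turn by 45 degrees. A row lasts 1/12 s, in which the tool goes at most 41.7 mm and 7.16 degrees, less where a joint would pass 70% of its speed; a pose out of reach is approached as far as the arm can. A call with a number of a shift or a turn outside -1 to 1 is refused whole. A call with a gripper value outside its range is refused whole. The fingers move at their own pace and stop on an object; "newtons" is the grip in N (left out, the last holds). Time passes only in rows, so rows that do not move let the fingers close. It gives the time, the measured TCP pose, the force, the opening and the grip force at its end, in the units of the state.
- status.sense(): the state, without advancing time (a new reading comes with each control period).
- vision.read_camera(name): name is "side" or "top"; returns a dict with "image" (480x640x3 uint8, blue, green, red), "camera_matrix" (3x3 intrinsics, pixels), "extrinsics" (4x4, takes a point from world to camera coordinates). Camera axes: x right, y down, z forward; pixel columns grow to the right and rows downward; lengths in m; the calibration is good to about 2 mm. A picture is of the moment at which its call begins. There is no depth.
- workorder.job_done(): hands the job in; it is judged then, once.
Trained networks look in the newest picture that a camera, given by its name, has taken for a name from the list of things; names that differ only in an ending like _2 or _b are one class to them, and where a whole thing is asked for, a point or a joint stands for the part that bears it (a point fixed in the world has none). Each returns a list of dicts, best first, with "conf" (0 to 1); they miss things now and then, are a little off and sometimes report something else, mostly with a low value. They report only what shows in the picture. A call takes as long as a camera call.
- spotter.recognise(label, camera): "pixel" ([row, column] in pixels, amid what is visible of it).
- spotter.trace(label, camera): "region" (480x640 bool, what is visible of it) and "pixel" ([row, column] in pixels, amid what is visible of it).
- spotter.spot_point(label, camera): "pixel" ([row, column] in pixels: a listed point, or the origin of a listed thing).
The state is a dict: "clock": time; "joint_pos": joint angles; "dq": joint speeds; "effort": joint torques, N m; "eef_pos": TCP position; "ee_rot": TCP orientation; "ft_force": force on the tool from outside, world axes, zero at the start; "ft_torque": the same for the moment, N m; "finger_gap": opening from 0.0 (shut) to 1.0 (fully open); "gripper_force": force on a finger pad.
Only numpy, scipy, OpenCV 4.12 (cv2) and the standard library are available. Lean on these libraries where they do the work, as an engineer would, in place of code of your own. Each camera call takes 0.05 s, during which the arm holds its last target. There are 200 camera calls.

TASK

Swing the open cover of the repaired scale down until its front tab snaps behind the rim and it stays shut by itself, then let go of it. Next grip the round knob of the scale's rear foot, press it down and turn it while pressed until the bubble of the level on the cover lies between its two lines. Finish there, still gripping the knob and holding it fully pressed so that I can tighten the lock nut; leave the other things on the bench where they are.

Things in the scene. Friction and masses are not known exactly. Their poses are not given: they have to be found in the camera images.
- scale: White bench scale, housing 194 (x) x 214 (y) x 72 mm high, open on top, circuit boards inside; fixed to the bench. Origin on the bench under the housing's centre; x points to its rear (away from the robot), z up. Cover hinge: along y at x +97, z 72.5 mm. Rear foot axis: x +145, y 0 mm. It tilts under 0.4 degree about its two front feet as the rear foot turns.
- cover: The hinged cover, a flat white plate 5 mm thick, 214 mm wide, reaching 205 mm from the hinge. Origin on the hinge axis (underside) at mid width. Shut: its -x points to the front edge, +z up; outer face at z +5 mm. Bolt ring 48 mm wide, 3 high at x -105, y +35; level block at x -157 to -53, y -72 to -48 mm, 16 mm high. Along y = 0 from x -205 to -140 mm it is bare and may be pushed.
- cover_angle (a joint): Opening angle of the cover (rad): 0 fully shut, about 1.57 standing upright, 1.9 fully open. A stiff hinge holds it where it is left (2 to 4 N at the front edge moves it). From 0.05 rad down the front tab rides over the rim, some 5 N more, and snaps in near 0.03; snapped shut it reads under 0.01.
- cover_edge (a point): Middle of the cover's front (free) edge on the outer face, 195 mm from the hinge. The outer face looks to the rear when the cover is upright, so push it from behind towards the robot, then down.
- knob: Black round knob of the rear foot: grip cylinder 31 mm across, 24 mm high, over a collar 49 mm across. Origin on its upright axis; the collar's top is at z +13, the knob's top at z +36 mm. At rest the collar's top stands 87 mm, the knob's top 110 mm above the bench.
- knob_top (a point): Centre of the knob's flat top, 110 mm above the bench at rest, 105 mm when pressed.
- knob_press (a joint): How far the knob is pressed (m): 0 up, 0.005 fully down. Spring: 3 N to start, 9 N fully down. Up, it spins idle. Pressed beyond 0.003 a pin under it drops between eight posts and turns the foot (0.04 N m; up to 0.4 rad of idle turn first). If it stops at 1 to 2 mm the pin stands on a post: keep pressing and turn a little. Let go, it springs up and the foot keeps its setting.
- bubble_shift (a joint): Where the bubble stands along the level (m): 0 midway between the lines, + towards the hinge, limits +-0.021. True only with the cover shut; with the cover open it lies at the front end. Turning the pressed knob clockwise seen from above lifts the rear and moves the bubble towards the hinge (+), about 10 mm per rad; it settles in about 1.5 s.
- vial (a point): Centre of the level's glass tube (15 mm across, 78 mm seen, along the cover's x) in an aluminium block on top of the cover. Two black rings 31 mm apart are the lines; the white bubble is 24 mm long, so it lies between them when within 3 mm of the middle.
- flux_tin: round yellow flux tin, 54 mm across, 20 high; not to be moved; origin under its centre
- pliers_green: side cutters with green grips, 166 mm long, 11 high; not to be moved; origin under its centre
- pocket_scale: grey pocket scale, 92 x 62 x 15 mm; not to be moved; origin under its centre
- power_board: loose circuit board, 62 x 165 x 12 mm; not to be moved; origin under its centre

How it is judged:
By the outcome, as a careful person would: the job done as asked, in the order asked, and still so for the second after the job is handed in, while the arm keeps its last pose, push and grip.
It also fails if it takes over 64 s, if anything falls off the work surface, if the arm or the gripper's body presses on something with over 40 N, if the wrist force passes 120 N, or if a joint passes its speed limit or range.

## Working session

There is one attempt and no reset: what is moved stays moved. The work goes in short steps, Python scripts to look and compute and a tool call to move; the robot and the scene stay as the last step left them, time stands still between calls to the robot, and variables do not carry over. Pictures are saved under pics/ and viewed, at most 10 in all, crops included, and the job is handed in when it is done.

Besides the shell and the picture viewer there is one more tool, called after "Emit:" in YAML: its name, and indented under it one key for each argument. move_arm: Moves the arm, as the interface text tells. Its arguments: {"type":"object","properties":{"series":{"type":"array"},"newtons":{"type":"number"}},"required":["series"]}

```bash
mkdir -p pics; cat > h.py <<'E'
import numpy as np, cv2
from plant import status, vision, workorder, spotter
def cam(n):
    r=vision.read_camera(n); return r
def ray(r,px):
    K=np.array(r["camera_matrix"]);E=np.array(r["extrinsics"])
    d=np.linalg.inv(K)@[px[1],px[0],1]; R=E[:3,:3]; c=-R.T@E[:3,3]; d=R.T@d
    return c,d/np.linalg.norm(d)
def atz(r,px,z):
    c,d=ray(r,px); return c+d*(z-c[2])/d[2]
def tri(a,b):
    (c1,d1),(c2,d2)=a,b
    A=np.stack([d1,-d2],1); s=np.linalg.lstsq(A,c2-c1,rcond=None)[0]
    p,q=c1+s[0]*d1,c2+s[1]*d2; return (p+q)/2,np.linalg.norm(p-q)
def proj(r,p):
    K=np.array(r["camera_matrix"]);E=np.array(r["extrinsics"]); q=K@(E[:3,:3]@p+E[:3,3]); return q[1]/q[2],q[0]/q[2]
E
python3 - <<'E'
from h import *
np.set_printoptions(precision=4,suppress=True)
rs={n:cam(n) for n in("side","top")}
cv2.imwrite("pics/a.png",rs["side"]["image"]);cv2.imwrite("pics/b.png",rs["top"]["image"])
for n,r in rs.items(): c,d=ray(r,(240,320));print(n,c,d)
for l in ["scale","cover","cover_edge","knob","knob_top","vial","flux_tin","pliers_green","pocket_scale","power_board"]:
    o={}
    for n in rs:
        s=spotter.spot_point(l,n); 
        if s:o[n]=s[0]["pixel"];print(l,n,np.round(s[0]["pixel"],1),round(s[0]["conf"],2),"z0",atz(rs[n],s[0]["pixel"],0))
    if len(o)==2: print("   tri",*tri(ray(rs["side"],o["side"]),ray(rs["top"],o["top"])))
s=status.sense();print(s)
E
```

```text
side [0.4779 0.4499 0.4742] [ 0.1009 -0.8908 -0.4429]
top [ 0.5132 -0.3152  0.9358] [ 0.0351  0.0166 -0.9992]
scale side [295.  367.7] 0.81 z0 [ 0.4678 -0.2818 -0.    ]
scale top [283.  309.5] 0.68 z0 [ 0.4632 -0.278   0.    ]
   tri [ 0.4656 -0.278   0.0026] 0.004443260853524025
cover side [246.6 326.8] 0.55 z0 [ 0.5663 -0.4719  0.    ]
cover top [234.6 334.9] 0.86 z0 [ 0.556  -0.3287  0.    ]
   tri [ 0.5525 -0.3277  0.0742] 0.00013866245188245792
cover_edge side [149.9 313.5] 0.91 z0 [ 0.707  -1.2995  0.    ]
cover_edge top [200.4 347.3] 0.72 z0 [ 0.6219 -0.354   0.    ]
   tri [ 0.5868 -0.3437  0.2595] 0.009970478557811161
knob top [213.7 344.7] 0.47 z0 [ 0.5962 -0.3484  0.    ]
knob_top top [236.3 331.7] 0.49 z0 [ 0.5528 -0.3225  0.    ]
vial side [185.  330.2] 0.62 z0 [ 0.6005 -0.8957  0.    ]
vial top [236.8 378.2] 0.87 z0 [ 0.5502 -0.4122  0.    ]
   tri [ 0.549  -0.3934  0.177 ] 0.011474475875424611
flux_tin side [346.3 239.4] 0.85 z0 [ 0.6679 -0.104  -0.    ]
flux_tin top [180.7 219.1] 0.79 z0 [ 0.6656 -0.1044  0.    ]
   tri [ 0.6668 -0.1041 -0.0001] 0.002327270211452656
p
[... 219 characters left out ...]
.58 z0 [ 0.5401 -0.4928  0.    ]
pocket_scale top [247.3 426.7] 0.59 z0 [ 0.5283 -0.5049  0.    ]
   tri [ 0.5347 -0.5058 -0.0064] 0.012504039664934944
power_board top [147.6 301.9] 0.65 z0 [ 0.727  -0.2675  0.    ]
{'clock': 1.1, 'joint_pos': array([-1.2814,  0.1304,  1.4882,  0.    ,  1.523 , -0.0854]), 'dq': array([ 0.001 , -0.0015, -0.0007, -0.0008,  0.0003,  0.0004]), 'effort': array([ -0.0011, -55.977 , -49.2068,   0.0767,   0.0226,  -0.    ]), 'eef_pos': array([ 0.2197, -0.5584,  0.2187]), 'ee_rot': array([ 3.1415, -0.    ,  0.3748]), 'ft_force': array([-0.5028, -0.4036, -0.8636]), 'ft_torque': array([-0.0492, -0.0339, -0.0505]), 'gripper_force': 0.0, 'finger_gap': 1.0019977055525704}
```

View pics/a.png

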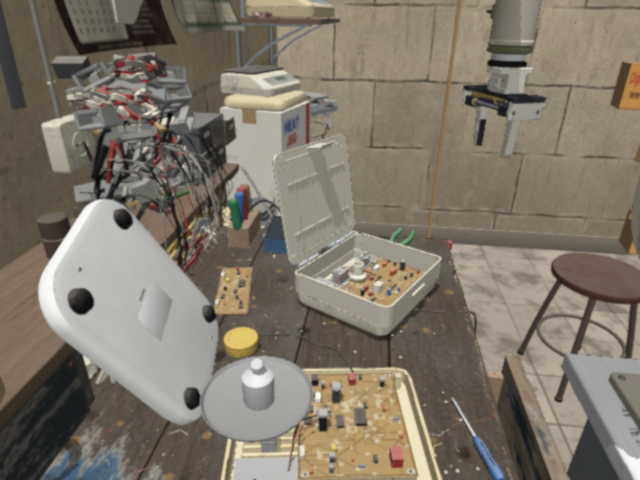

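View pics/b.png

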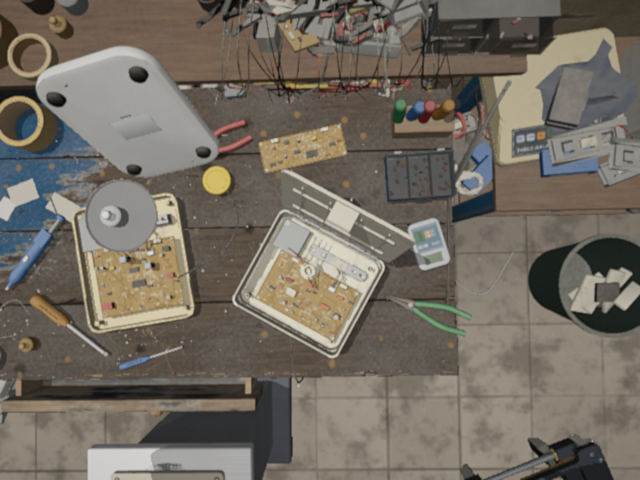

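The side and top views agree. The scale is at (0.466, -0.278) with yaw about -0.52, and the cover stands at about 1.75 rad with its edge near (0.587, -0.344, 0.26), top pixel (200, 347). I'll raise the tool, align it with the scale and go behind the cover.

Emit:
move_arm:
  series:
    - {"claw": 0, "dz": -0.5, "roll": -0.155}
    - {"claw": 0, "dz": -0.5, "roll": -0.155}
    - {"claw": 0, "dz": -0.5, "roll": -0.155}
    - {"claw": 0, "dz": -0.5, "roll": -0.155}
    - {"claw": 0, "dz": -0.5, "roll": -0.155}
  newtons: 20

```text
schema error: expected keys claw, dx, dy, dz, roll
```

Emit:
move_arm:
  series:
    - {"claw": 0, "roll": -0.085}
    - {"claw": 0, "dx": 0.6, "dy": 0.43}
    - {"claw": 0, "dx": 0.6, "dy": 0.43}
    - {"claw": 0, "dx": 0.6, "dy": 0.43}
    - {"claw": 0, "dx": 0.6, "dy": 0.43}

```text
schema error: expected keys claw, dx, dy, dz, roll
```

Emit:
move_arm:
  series:
    - {"claw": 0, "dx": 0.6, "dy": 0.43}
    - {"claw": 0, "dx": 0.6, "dy": 0.43}
    - {"claw": 0, "dx": 0.6, "dy": 0.43}
    - {"claw": 0, "dx": 0.6, "dy": 0.43}
    - {"claw": 0}

```text
schema error: expected keys claw, dx, dy, dz, roll
```

Emit:
move_arm:
  series:
    - {"claw": 0, "dx": 0, "dy": 0, "dz": -0.5, "roll": -0.155}
    - {"claw": 0, "dx": 0, "dy": 0, "dz": -0.5, "roll": -0.155}
    - {"claw": 0, "dx": 0, "dy": 0, "dz": -0.5, "roll": -0.155}
    - {"claw": 0, "dx": 0, "dy": 0, "dz": -0.5, "roll": -0.155}
    - {"claw": 0, "dx": 0, "dy": 0, "dz": -0.5, "roll": -0.155}
  newtons: 20

```text
clock: 1.52
eef_pos: [0.2196, -0.5582, 0.3449]
ee_rot: [3.142, 0.0, 0.989]
ft_force: [0.4, -0.7, 0.4]
finger_gap: 0.691
gripper_force: 0.0
```

Emit:
move_arm:
  series:
    - {"claw": 0, "dx": 0, "dy": 0, "dz": 0, "roll": -0.085}
    - {"claw": 0, "dx": 0.6, "dy": 0.43, "dz": 0, "roll": 0}
    - {"claw": 0, "dx": 0.6, "dy": 0.43, "dz": 0, "roll": 0}
    - {"claw": 0, "dx": 0.6, "dy": 0.43, "dz": 0, "roll": 0}
    - {"claw": 0, "dx": 0.6, "dy": 0.43, "dz": 0, "roll": 0}

```text
clock: 1.93
eef_pos: [0.3551, -0.4964, 0.3438]
ee_rot: [3.141, 0.0, 1.049]
ft_force: [0.4, -0.3, -1.0]
finger_gap: 0.336
gripper_force: 0.0
```

Emit:
move_arm:
  series:
    - {"claw": 0, "dx": 0.6, "dy": 0.43, "dz": 0, "roll": 0}
    - {"claw": 0, "dx": 0.6, "dy": 0.43, "dz": 0, "roll": 0}
    - {"claw": 0, "dx": 0.6, "dy": 0.43, "dz": 0, "roll": 0}
    - {"claw": 0, "dx": 0.6, "dy": 0.43, "dz": 0, "roll": 0}
    - {"claw": 0, "dx": 0, "dy": 0, "dz": 0, "roll": 0}

```text
clock: 2.35
eef_pos: [0.4936, -0.4316, 0.3427]
ee_rot: [3.142, -0.003, 1.056]
ft_force: [0.8, 0.2, 0.1]
finger_gap: 0.015
gripper_force: 0.0
```

Emit:
move_arm:
  series:
    - {"claw": 0, "dx": 0.5, "dy": 0.42, "dz": 0, "roll": 0}
    - {"claw": 0, "dx": 0.6, "dy": 0.42, "dz": 0, "roll": 0}
    - {"claw": 0, "dx": 0.6, "dy": 0.42, "dz": 0, "roll": 0}
    - {"claw": 0, "dx": 0.6, "dy": 0.42, "dz": 0, "roll": 0}
    - {"claw": 0, "dx": 0, "dy": 0, "dz": 0, "roll": 0}

```text
clock: 2.77
eef_pos: [0.623, -0.3732, 0.3407]
ee_rot: [-3.139, -0.003, 1.056]
ft_force: [-0.2, 0.2, -0.7]
finger_gap: 0.006
gripper_force: 0.0
```

```bash
python3 - <<'E'
from h import *
np.set_printoptions(precision=4,suppress=True)
rs={n:cam(n) for n in("side","top")}
cv2.imwrite("pics/c.png",rs["side"]["image"])
s=status.sense();print(s["eef_pos"],s["ee_rot"],s["joint_pos"])
for n in rs: print(n,"tcp px",proj(rs[n],s["eef_pos"]))
for l in["cover_edge","knob","knob_top"]:
    o={}
    for n in rs:
        q=spotter.spot_point(l,n)
        if q:o[n]=q[0]["pixel"];print(l,n,q[0])
    if len(o)==2: print("   tri",*tri(ray(rs["side"],o["side"]),ray(rs["top"],o["top"])))
E
```

```text
[ 0.6192 -0.3767  0.3421] [-3.1396  0.      1.0526] [-0.6171  0.4848  0.8403 -0.0002  1.8185 -0.099 ]
side tcp px (np.float64(98.30904201228161), np.float64(295.44002787407845))
top tcp px (np.float64(169.77480026352217), np.float64(376.77317960908715))
cover_edge side {'pixel': [150.2, 311.9], 'conf': 0.62}
knob side {'pixel': [243.2, 338.6], 'conf': 0.62}
```

View pics/c.png

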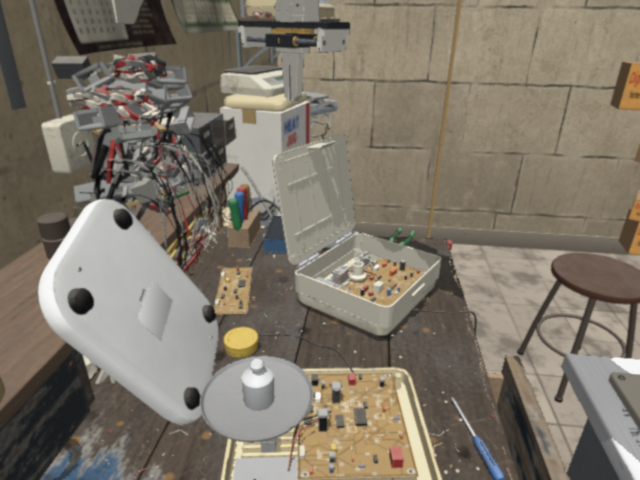

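The side view shows the fingertip above and behind the cover edge, at about (98, 295). I'll lower it and push towards the robot.

Emit:
move_arm:
  series:
    - {"claw": 0, "dx": 0.04, "dy": 0.02, "dz": 0.4, "roll": 0}
    - {"claw": 0, "dx": 0.04, "dy": 0.02, "dz": 0.4, "roll": 0}
    - {"claw": 0, "dx": 0.04, "dy": 0, "dz": 0.4, "roll": 0}
    - {"claw": 0, "dx": 0.04, "dy": 0, "dz": 0.4, "roll": 0}
    - {"claw": 0, "dx": 0.02, "dy": 0, "dz": 0.35, "roll": 0}

```text
clock: 3.58
eef_pos: [0.6237, -0.3713, 0.2452]
ee_rot: [-3.141, -0.0, 1.049]
ft_force: [0.7, -0.2, -1.1]
finger_gap: 0.007
gripper_force: 0.0
```

Emit:
move_arm:
  series:
    - {"claw": 0, "dx": 0, "dy": -0.25, "dz": 0, "roll": 0}
    - {"claw": 0, "dx": 0, "dy": -0.25, "dz": 0, "roll": 0}
    - {"claw": 0, "dx": 0, "dy": -0.25, "dz": 0, "roll": 0}
    - {"claw": 0, "dx": 0, "dy": -0.25, "dz": 0, "roll": 0}
    - {"claw": 0, "dx": 0, "dy": -0.25, "dz": 0, "roll": 0}

```text
clock: 4.0
eef_pos: [0.57, -0.3407, 0.2477]
ee_rot: [3.138, 0.0, 1.049]
ft_force: [2.7, -2.3, 2.7]
finger_gap: 0.007
gripper_force: 1.6
```

```bash
cat >> h.py <<'E'
O=np.array([0.4656,-0.278]);U=np.array([.868,-.497]);V=np.array([.497,.868])
def sv(p): d=np.array(p[:2])-O; return np.round([d@U,d@V,p[2]],4)
E
python3 - <<'E'
from h import *
np.set_printoptions(precision=4,suppress=True)
rs={n:cam(n) for n in("side","top")}
s=status.sense();print(sv(s["eef_pos"]),s["ee_rot"],s["ft_force"])
for l in["cover_edge","knob_top","vial"]:
    o={}
    for n in rs:
        q=spotter.spot_point(l,n)
        if q:o[n]=q[0]["pixel"];print(l,n,q[0])
    if len(o)==2: 
        p,e=tri(ray(rs["side"],o["side"]),ray(rs["top"],o["top"]));print("   tri",sv(p),e)
E
```

```text
[ 0.1208 -0.0024  0.2477] [3.1398 0.0002 1.0491] [-0.5894 -0.3876 -0.4192]
cover_edge side {'pixel': [149.8, 326.7], 'conf': 0.62}
vial side {'pixel': [187.4, 339.6], 'conf': 0.75}
```

Emit:
move_arm:
  series:
    - {"claw": 0, "dx": 0, "dy": -0.26, "dz": 0.02, "roll": 0}
    - {"claw": 0, "dx": 0, "dy": -0.26, "dz": 0.03, "roll": 0}
    - {"claw": 0, "dx": 0, "dy": -0.26, "dz": 0.04, "roll": 0}
    - {"claw": 0, "dx": 0, "dy": -0.26, "dz": 0.05, "roll": 0}
    - {"claw": 0, "dx": 0, "dy": -0.26, "dz": 0.06, "roll": 0}

```text
clock: 4.82
eef_pos: [0.5142, -0.3078, 0.2362]
ee_rot: [3.14, 0.0, 1.05]
ft_force: [2.3, -1.0, -0.6]
finger_gap: 0.005
gripper_force: 1.2
```

Emit:
move_arm:
  series:
    - {"claw": 0, "dx": 0, "dy": -0.24, "dz": 0.1, "roll": 0}
    - {"claw": 0, "dx": 0, "dy": -0.24, "dz": 0.12, "roll": 0}
    - {"claw": 0, "dx": 0, "dy": -0.23, "dz": 0.14, "roll": 0}
    - {"claw": 0, "dx": 0, "dy": -0.22, "dz": 0.15, "roll": 0}
    - {"claw": 0, "dx": 0, "dy": 0, "dz": 0, "roll": 0}

```text
clock: 5.23
eef_pos: [0.4723, -0.2835, 0.2092]
ee_rot: [-3.139, -0.0, 1.05]
ft_force: [-0.2, -0.4, -0.8]
finger_gap: 0.007
gripper_force: 0.0
```

```bash
python3 - <<'E'
from h import *
np.set_printoptions(precision=4,suppress=True)
rs={n:cam(n) for n in("side","top")}
cv2.imwrite("pics/d.png",rs["side"]["image"])
s=status.sense();print(sv(s["eef_pos"]),s["ee_rot"],s["ft_force"])
for l in["cover_edge","knob_top","vial"]:
    o={}
    for n in rs:
        q=spotter.spot_point(l,n)
        if q:o[n]=q[0]["pixel"];print(l,n,q[0])
    if len(o)==2: 
        p,e=tri(ray(rs["side"],o["side"]),ray(rs["top"],o["top"]));print("   tri",sv(p),e)
E
```

```text
[ 0.0102 -0.0015  0.2106] [-3.1411 -0.0001  1.0501] [-0.0366 -0.0957 -0.4802]
cover_edge side {'pixel': [186.6, 386.6], 'conf': 0.74}
knob_top side {'pixel': [222.8, 309.2], 'conf': 0.89}
knob_top top {'pixel': [210.4, 348.6], 'conf': 0.87}
   tri [ 0.1453 -0.0012  0.1118] 0.0014116849880830818
vial side {'pixel': [200.7, 370.2], 'conf': 0.86}
vial top {'pixel': [277.5, 352.9], 'conf': 0.62}
   tri [ 0.0477 -0.0601  0.1639] 0.005014126210125604
```

View pics/d.png

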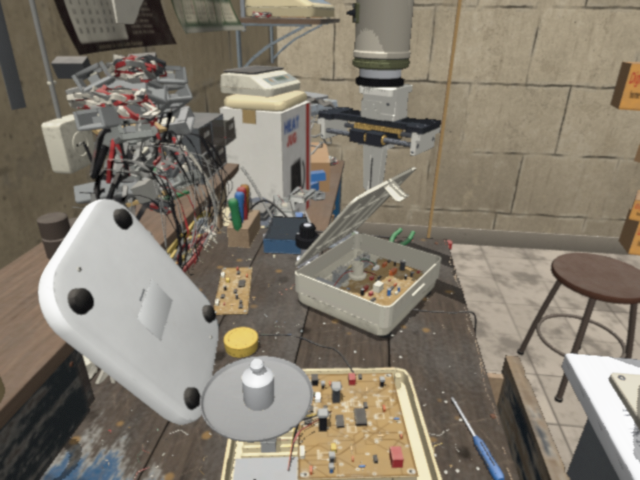

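The cover is at about 0.9 rad with the finger on its outer face. The knob at side pixel (222, 309) agrees with the expected foot axis. I'll keep pushing.

Emit:
move_arm:
  series:
    - {"claw": 0, "dx": 0, "dy": -0.25, "dz": 0.22, "roll": 0}
    - {"claw": 0, "dx": 0, "dy": -0.25, "dz": 0.24, "roll": 0}
    - {"claw": 0, "dx": 0, "dy": -0.24, "dz": 0.26, "roll": 0}
    - {"claw": 0, "dx": 0, "dy": -0.17, "dz": 0.3, "roll": 0}
    - {"claw": 0, "dx": 0, "dy": -0.16, "dz": 0.3, "roll": 0}

```text
clock: 6.05
eef_pos: [0.4272, -0.2579, 0.1447]
ee_rot: [3.14, 0.0, 1.05]
ft_force: [-0.2, 0.2, -0.0]
finger_gap: 0.006
gripper_force: 0.4
```

Emit:
move_arm:
  series:
    - {"claw": 0, "dx": 0, "dy": -0.14, "dz": 0.32, "roll": 0}
    - {"claw": 0, "dx": 0, "dy": -0.06, "dz": 0.3, "roll": 0}
    - {"claw": 0, "dx": 0, "dy": -0.05, "dz": 0.2, "roll": 0}
    - {"claw": 0, "dx": 0, "dy": -0.04, "dz": 0.15, "roll": 0}
    - {"claw": 0, "dx": 0, "dy": 0, "dz": 0, "roll": 0}

```text
clock: 6.47
eef_pos: [0.4137, -0.2499, 0.0946]
ee_rot: [-3.139, -0.0, 1.05]
ft_force: [-0.5, 0.8, 0.0]
finger_gap: 0.004
gripper_force: 0.0
```

```bash
python3 - <<'E'
from h import *
s=status.sense();print(sv(s["eef_pos"]),s["ee_rot"],s["ft_force"],s["clock"])
E
```

```text
[-0.059  -0.0014  0.0946] [-3.13905032e+00 -3.44604096e-04  1.05021629e+00] [-0.51692062  0.768954    0.00331096] 6.4667
```

Emit:
move_arm:
  series:
    - {"claw": 0, "dx": 0, "dy": 0, "dz": 0.08, "roll": 0}
    - {"claw": 0, "dx": 0, "dy": 0, "dz": 0.08, "roll": 0}
    - {"claw": 0, "dx": 0, "dy": 0, "dz": 0.06, "roll": 0}
    - {"claw": 0, "dx": 0, "dy": 0, "dz": 0.06, "roll": 0}
    - {"claw": 0, "dx": 0, "dy": 0, "dz": 0.06, "roll": 0}

```text
clock: 6.88
eef_pos: [0.4149, -0.2508, 0.0795]
ee_rot: [3.141, 0.0, 1.05]
ft_force: [-0.5, 0.5, 0.2]
finger_gap: 0.005
gripper_force: 0.2
```

Emit:
move_arm:
  series:
    - {"claw": 0, "dx": 0, "dy": 0, "dz": 0.02, "roll": 0}
    - {"claw": 0, "dx": 0, "dy": 0, "dz": 0.02, "roll": 0}

```text
clock: 7.05
eef_pos: [0.4146, -0.2505, 0.0775]
ee_rot: [-3.141, -0.0, 1.05]
ft_force: [-5.0, 3.7, 12.6]
finger_gap: 0.003
gripper_force: 6.7
```

Emit:
move_arm:
  series:
    - {"claw": 0, "dx": 0, "dy": 0, "dz": 0.02, "roll": 0}
    - {"claw": 0, "dx": 0, "dy": 0, "dz": 0, "roll": 0}

```text
clock: 7.22
eef_pos: [0.4147, -0.2505, 0.0774]
ee_rot: [-3.141, 0.0, 1.05]
ft_force: [-7.0, 4.5, 13.5]
finger_gap: 0.007
gripper_force: 6.8
```

Emit:
move_arm:
  series:
    - {"claw": 0, "dx": 0, "dy": 0, "dz": 0.02, "roll": 0}
    - {"claw": 0, "dx": 0, "dy": 0, "dz": 0, "roll": 0}

```text
clock: 7.38
eef_pos: [0.4147, -0.2506, 0.0773]
ee_rot: [-3.141, 0.0, 1.05]
ft_force: [-10.4, 6.9, 22.0]
finger_gap: 0.007
gripper_force: 11.1
```

Emit:
move_arm:
  series:
    - {"claw": 0, "dx": 0, "dy": 0, "dz": -0.3, "roll": 0}
    - {"claw": 0, "dx": 0, "dy": 0, "dz": -0.6, "roll": 0}
    - {"claw": 0, "dx": 0, "dy": 0, "dz": -0.7, "roll": 0}
    - {"claw": 0.6, "dx": 0, "dy": 0.5, "dz": 0, "roll": 0}
    - {"claw": 0.6, "dx": 0, "dy": 0.5, "dz": 0, "roll": 0}

```text
clock: 7.8
eef_pos: [0.4602, -0.2769, 0.1593]
ee_rot: [3.134, 0.001, 1.05]
ft_force: [0.4, 0.8, -0.4]
finger_gap: 0.102
gripper_force: 0.0
```

Emit:
move_arm:
  series:
    - {"claw": 0.6, "dx": 0, "dy": 0.6, "dz": 0, "roll": 0}
    - {"claw": 0.6, "dx": 0, "dy": 0.6, "dz": 0, "roll": 0}
    - {"claw": 0.6, "dx": 0, "dy": 0.6, "dz": 0, "roll": 0}
    - {"claw": 0.6, "dx": 0, "dy": 0.6, "dz": 0, "roll": 0}
    - {"claw": 0.6, "dx": 0, "dy": 0.6, "dz": 0, "roll": 0}

```text
clock: 8.22
eef_pos: [0.5893, -0.3506, 0.1546]
ee_rot: [-3.141, -0.0, 1.05]
ft_force: [-0.5, -0.2, 0.0]
finger_gap: 0.462
gripper_force: 0.0
```

```bash
python3 - <<'E'
from h import *
np.set_printoptions(precision=4,suppress=True)
rs={n:cam(n) for n in("side","top")}
s=status.sense();print(s["eef_pos"],sv(s["eef_pos"]),s["ee_rot"],s["ft_force"],s["finger_gap"],s["joint_pos"])
for l in["cover_edge","knob_top","vial"]:
    o={}
    for n in rs:
        q=spotter.spot_point(l,n)
        if q:o[n]=q[0]["pixel"];print(l,n,q[0])
    if len(o)==2: 
        p,e=tri(ray(rs["side"],o["side"]),ray(rs["top"],o["top"]));print("   tri",sv(p),e)
def w(p): return np.r_[O+p[0]*U+p[1]*V,p[2]]
ims=[]
for n in rs:
    r,c=proj(rs[n],w([.03,-.03,.09])); h=60
    r,c=int(r),int(c); ims.append(cv2.resize(rs[n]["image"][r-60:r+60,c-80:c+80],(800,600),interpolation=cv2.INTER_CUBIC)[:, :])
    print(n,r-60,c-80,[np.round(proj(rs[n],w([.097-.105+k,-.06,.086]))) for k in(-.0155,.0155)])
    cv2.imwrite(f"pics/e_{n}.png",ims[-1])
E
```

```text
[ 0.59   -0.3511  0.1521] [ 0.1443 -0.0016  0.1521] [-3.1394 -0.0004  1.0502] [ 0.2351  1.4553 -1.4946] 0.5449340840156635 [-0.6115  0.3999  1.293   0.0002  1.4509 -0.091 ]
cover_edge side {'pixel': [278.6, 421.1], 'conf': 0.92}
cover_edge top {'pixel': [332.5, 281.1], 'conf': 0.56}
   tri [-0.0985  0.      0.0754] 0.0003518186927768912
knob_top side {'pixel': [223.9, 311.4], 'conf': 0.62}
vial side {'pixel': [245.5, 388.9], 'conf': 0.56}
vial top {'pixel': [306.0, 333.3], 'conf': 0.61}
   tri [-0.0083 -0.056   0.0882] 0.006826689701568543
side 183 286 [array([248., 399.]), array([243., 384.])]
top 217 250 [array([313., 331.]), array([297., 340.])]
```

View pics/e_side.png

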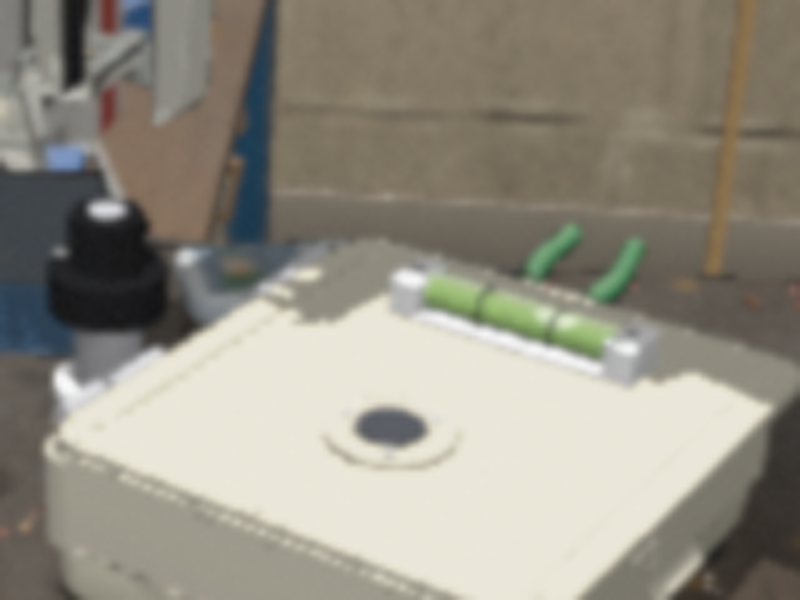

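View pics/e_top.png

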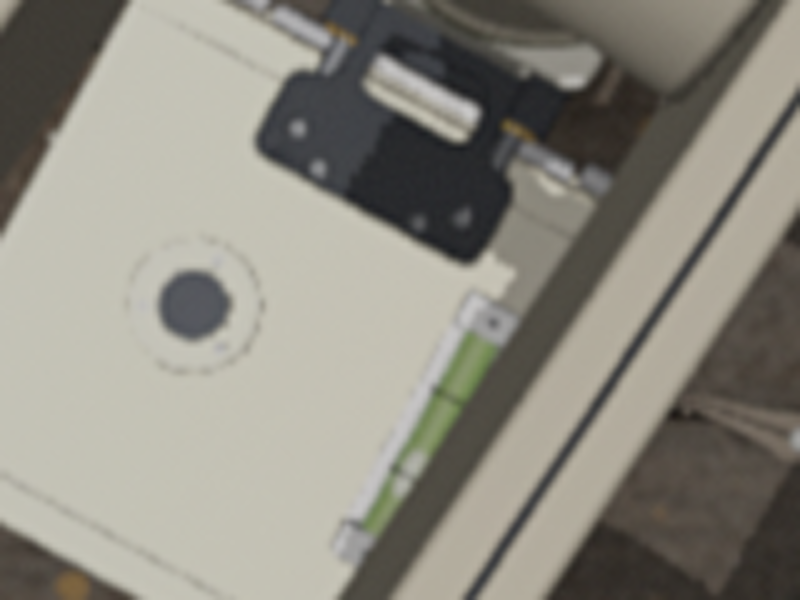

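The cover is snapped shut, with its edge at z 0.075. The bubble is at the front end, by the front ring at (418, 245) in the side image, so it needs clockwise turning. I'll lower onto the knob and grip.

Emit:
move_arm:
  series:
    - {"claw": 0.6, "dx": 0.01, "dy": 0.02, "dz": 0.3, "roll": 0}
    - {"claw": 0.6, "dx": 0, "dy": 0, "dz": 0.3, "roll": 0}
    - {"claw": 0.6, "dx": 0, "dy": 0, "dz": 0.3, "roll": 0}
    - {"claw": 0.6, "dx": 0, "dy": 0, "dz": 0.2, "roll": 0}
    - {"claw": 0.6, "dx": 0, "dy": 0, "dz": 0.1, "roll": 0}

```text
clock: 9.03
eef_pos: [0.5873, -0.3488, 0.0911]
ee_rot: [-3.136, -0.0, 1.05]
ft_force: [0.2, 0.7, 0.7]
finger_gap: 0.604
gripper_force: 0.0
```

Emit:
move_arm:
  series:
    - {"claw": 0.6, "dx": 0, "dy": 0, "dz": 0, "roll": 0}
    - {"claw": 0.2, "dx": 0, "dy": 0, "dz": 0, "roll": 0}
    - {"claw": 0.2, "dx": 0, "dy": 0, "dz": 0, "roll": 0}
    - {"claw": 0.2, "dx": 0, "dy": 0, "dz": 0, "roll": 0}
    - {"claw": 0.2, "dx": 0, "dy": 0, "dz": 0, "roll": 0}
  newtons: 30

```text
clock: 9.45
eef_pos: [0.5907, -0.351, 0.0966]
ee_rot: [3.137, 0.0, 1.05]
ft_force: [13.2, -7.0, -7.5]
finger_gap: 0.367
gripper_force: 7.5
```

Emit:
move_arm:
  series:
    - {"claw": 0.2, "dx": 0, "dy": 0, "dz": 0, "roll": 0}
    - {"claw": 0.2, "dx": 0, "dy": 0, "dz": 0, "roll": 0}
    - {"claw": 0.2, "dx": 0, "dy": 0, "dz": 0, "roll": 0}
    - {"claw": 0.2, "dx": 0, "dy": 0, "dz": 0, "roll": 0}

```text
clock: 9.78
eef_pos: [0.5921, -0.3517, 0.0966]
ee_rot: [3.134, 0.0, 1.05]
ft_force: [12.0, -6.3, -6.8]
finger_gap: 0.329
gripper_force: 30.0
```

Emit:
move_arm:
  series:
    - {"claw": 0.5, "dx": 0, "dy": 0.05, "dz": 0, "roll": 0}
    - {"claw": 0.5, "dx": 0, "dy": 0, "dz": 0, "roll": 0}
    - {"claw": 0.5, "dx": 0, "dy": 0, "dz": 0.06, "roll": 0}
    - {"claw": 0.5, "dx": 0, "dy": 0, "dz": 0.06, "roll": 0}
    - {"claw": 0.5, "dx": 0, "dy": 0, "dz": 0, "roll": 0}

```text
clock: 10.2
eef_pos: [0.5907, -0.3509, 0.088]
ee_rot: [-3.14, -0.0, 1.05]
ft_force: [-0.3, 0.1, 0.1]
finger_gap: 0.498
gripper_force: 0.0
```

Emit:
move_arm:
  series:
    - {"claw": 0.5, "dx": 0, "dy": 0, "dz": 0, "roll": 0}
    - {"claw": 0.5, "dx": 0, "dy": 0, "dz": 0, "roll": 0}
    - {"claw": 0.5, "dx": 0, "dy": 0, "dz": 0, "roll": 0}

```text
clock: 10.45
eef_pos: [0.5913, -0.3513, 0.0891]
ee_rot: [-3.142, 0.0, 1.05]
ft_force: [0.7, 0.3, 0.5]
finger_gap: 0.507
gripper_force: 0.0
```

Emit:
move_arm:
  series:
    - {"claw": 0.2, "dx": 0, "dy": 0, "dz": 0, "roll": 0}
    - {"claw": 0.2, "dx": 0, "dy": 0, "dz": 0, "roll": 0}
    - {"claw": 0.2, "dx": 0, "dy": 0, "dz": 0, "roll": 0}
    - {"claw": 0.2, "dx": 0, "dy": 0, "dz": 0, "roll": 0}
    - {"claw": 0.2, "dx": 0, "dy": 0, "dz": 0, "roll": 0}
  newtons: 30

```text
clock: 10.87
eef_pos: [0.5924, -0.3519, 0.0895]
ee_rot: [3.139, 0.0, 1.05]
ft_force: [5.0, -3.2, -3.1]
finger_gap: 0.323
gripper_force: 30.0
```

Emit:
move_arm:
  series:
    - {"claw": 0.2, "dx": 0, "dy": 0, "dz": 0.05, "roll": 0}
    - {"claw": 0.2, "dx": 0, "dy": 0, "dz": 0.05, "roll": 0}
    - {"claw": 0.2, "dx": 0, "dy": 0, "dz": 0.03, "roll": 0}
    - {"claw": 0.2, "dx": 0, "dy": 0, "dz": 0, "roll": 0}
    - {"claw": 0.2, "dx": 0, "dy": 0, "dz": 0, "roll": 0}

```text
clock: 11.28
eef_pos: [0.5924, -0.3519, 0.0844]
ee_rot: [3.139, 0.0, 1.05]
ft_force: [1.6, -0.5, 7.3]
finger_gap: 0.325
gripper_force: 30.0
```

Emit:
move_arm:
  series:
    - {"claw": 0.2, "dx": 0, "dy": 0, "dz": 0.04, "roll": 0}
    - {"claw": 0.2, "dx": 0, "dy": 0, "dz": 0.02, "roll": 0.12}
    - {"claw": 0.2, "dx": 0, "dy": 0, "dz": 0, "roll": 0.12}
    - {"claw": 0.2, "dx": 0, "dy": 0, "dz": 0, "roll": 0.12}
    - {"claw": 0.2, "dx": 0, "dy": 0, "dz": 0, "roll": 0.12}

```text
clock: 11.7
eef_pos: [0.5919, -0.3514, 0.0841]
ee_rot: [3.14, -0.001, 0.669]
ft_force: [-11.9, 9.2, 28.2]
finger_gap: 0.328
gripper_force: 30.1
```

```bash
cat >> h.py <<'E'
def w(p): return np.r_[O+p[0]*U+p[1]*V,p[2]]
def strip(n):
    r=cam(n); L=np.array
    # 0.25mm/px along s from -.058 to .042, across +-14mm
    ss=np.arange(-.058,.042,.00025); tt=np.arange(-.014,.014,.00025)
    mx=np.zeros((len(tt),len(ss)),np.float32); my=mx.copy()
    for i,t in enumerate(tt):
        for j,s in enumerate(ss):
            a,b=proj(r,w([s,-.06+(t if n=="top" else 0),.087-(t if n=="side" else 0)])); my[i,j]=a; mx[i,j]=b
    return cv2.remap(r["image"],mx,my,cv2.INTER_CUBIC)
E
python3 - <<'E'
from h import *
a=[strip(n) for n in("side","top")]
cv2.imwrite("pics/f.png",cv2.resize(np.vstack(a),None,fx=2,fy=2))
s=status.sense();print(sv(s["eef_pos"]),s["ee_rot"],s["ft_force"],s["ft_torque"],s["clock"])
E
```

```text
[ 0.1461 -0.0009  0.0842] [ 3.13999308e+00 -5.49766801e-04  6.69555981e-01] [-11.93485893   7.49521542  26.64673001] [1.58257404 1.99972883 0.06400628] 11.8
```

View pics/f.png

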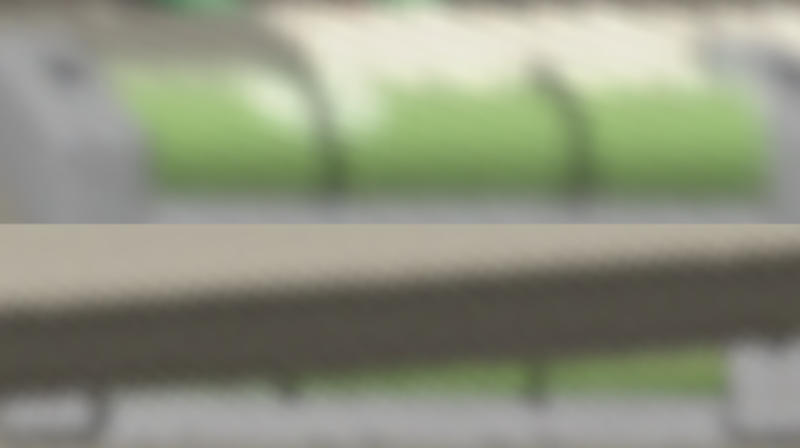

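The strip shows the rings at columns 325 and 570 and the white bubble at 245–385, so its centre is about -16 mm. I'll ease the push slightly and turn clockwise.

Emit:
move_arm:
  series:
    - {"claw": 0.2, "dx": 0, "dy": 0, "dz": -0.02, "roll": 0.12}
    - {"claw": 0.2, "dx": 0, "dy": 0, "dz": 0, "roll": 0.12}
    - {"claw": 0.2, "dx": 0, "dy": 0, "dz": 0, "roll": 0.12}
    - {"claw": 0.2, "dx": 0, "dy": 0, "dz": 0, "roll": 0.12}
    - {"claw": 0.2, "dx": 0, "dy": 0, "dz": 0, "roll": 0.12}

```text
clock: 12.22
eef_pos: [0.5913, -0.3503, 0.0845]
ee_rot: [-3.14, -0.0, 0.198]
ft_force: [-12.4, 12.2, 26.8]
finger_gap: 0.327
gripper_force: 30.0
```

Emit:
move_arm:
  series:
    - {"claw": 0.2, "dx": 0, "dy": 0, "dz": 0, "roll": 0.12}
    - {"claw": 0.2, "dx": 0, "dy": 0, "dz": 0, "roll": 0.12}
    - {"claw": 0.2, "dx": 0, "dy": 0, "dz": 0, "roll": 0.12}
    - {"claw": 0.2, "dx": 0, "dy": 0, "dz": 0, "roll": 0}
    - {"claw": 0.2, "dx": 0, "dy": 0, "dz": 0, "roll": 0}

```text
clock: 12.63
eef_pos: [0.5913, -0.3495, 0.0846]
ee_rot: [-3.14, 0.001, -0.08]
ft_force: [-14.1, 14.2, 29.4]
finger_gap: 0.327
gripper_force: 30.0
```

Emit:
move_arm:
  series:
    - {"claw": 0.2, "dx": 0, "dy": 0, "dz": 0, "roll": 0}
    - {"claw": 0.2, "dx": 0, "dy": 0, "dz": 0, "roll": 0}
    - {"claw": 0.2, "dx": 0, "dy": 0, "dz": 0, "roll": 0}
    - {"claw": 0.2, "dx": 0, "dy": 0, "dz": 0, "roll": 0}
    - {"claw": 0.2, "dx": 0, "dy": 0, "dz": 0, "roll": 0}

```text
clock: 13.05
eef_pos: [0.5913, -0.3496, 0.0846]
ee_rot: [-3.14, 0.001, -0.08]
ft_force: [-13.0, 14.8, 28.8]
finger_gap: 0.324
gripper_force: 30.0
```

Emit:
move_arm:
  series:
    - {"claw": 0.2, "dx": 0, "dy": 0, "dz": 0, "roll": 0}
    - {"claw": 0.2, "dx": 0, "dy": 0, "dz": 0, "roll": 0}
    - {"claw": 0.2, "dx": 0, "dy": 0, "dz": 0, "roll": 0}
    - {"claw": 0.2, "dx": 0, "dy": 0, "dz": 0, "roll": 0}
    - {"claw": 0.2, "dx": 0, "dy": 0, "dz": 0, "roll": 0}

```text
clock: 13.47
eef_pos: [0.5913, -0.3496, 0.0846]
ee_rot: [-3.14, 0.001, -0.08]
ft_force: [-14.6, 13.7, 29.4]
finger_gap: 0.325
gripper_force: 30.0
```

Emit:
move_arm:
  series:
    - {"claw": 0.2, "dx": 0, "dy": 0, "dz": 0, "roll": 0}
    - {"claw": 0.2, "dx": 0, "dy": 0, "dz": 0, "roll": 0}
    - {"claw": 0.2, "dx": 0, "dy": 0, "dz": 0, "roll": 0}
    - {"claw": 0.2, "dx": 0, "dy": 0, "dz": 0, "roll": 0}
    - {"claw": 0.2, "dx": 0, "dy": 0, "dz": 0, "roll": 0}

```text
clock: 13.88
eef_pos: [0.5913, -0.3496, 0.0846]
ee_rot: [-3.14, 0.001, -0.08]
ft_force: [-13.8, 15.0, 29.3]
finger_gap: 0.331
gripper_force: 30.0
```

```bash
cat >> h.py <<'E'
def bub(name):
    a=strip("side"); cv2.imwrite(name,cv2.resize(a,None,fx=2,fy=2))
    g=a[48:64,70:385].astype(float).min(2).mean(0)   # blue is low in green liquid, high in bubble
    m=np.where(g>130)[0]+70
    print("bubble cols(x2)",2*m.min() if len(m) else None,2*m.max() if len(m) else None,"profile",np.round(g[::10]).astype(int))
    s=status.sense();print(sv(s["eef_pos"]),np.round(s["ee_rot"],3),np.round(s["ft_force"],1),np.round(s["ft_torque"],2),s["clock"],np.round(s["joint_pos"][5],3))
E
python3 -c "
from h import *
bub('pics/g.png')"
```

```text
bubble cols(x2) 140 768 profile [138 125 125 125 125 125 124 122 111 108 152 183 192 195 192 186 165 136
 127 124 118 106 107 123 126 127 126 126 127 128 138 158]
[0.1447 0.0003 0.0846] [-3.14e+00  1.00e-03 -8.00e-02] [-14.3  14.1  29.6] [2.68 2.48 0.07] 13.9333 1.041
```

View pics/g.png

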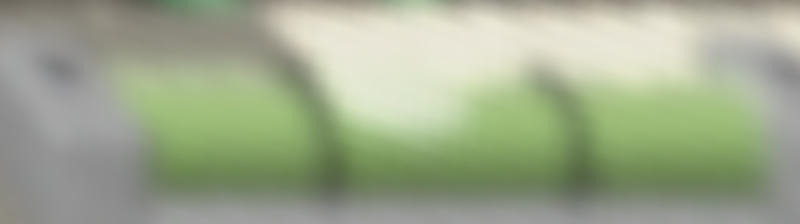

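The bubble is now at columns 335–470, about -4.5 mm from the middle of the rings (440). I'll turn 20° more and relieve the side load.

Emit:
move_arm:
  series:
    - {"claw": 0.2, "dx": -0.02, "dy": -0.02, "dz": -0.02, "roll": 0.11}
    - {"claw": 0.2, "dx": 0, "dy": 0, "dz": 0, "roll": 0.11}
    - {"claw": 0.2, "dx": 0, "dy": 0, "dz": 0, "roll": 0.11}
    - {"claw": 0.2, "dx": 0, "dy": 0, "dz": 0, "roll": 0.11}
    - {"claw": 0.2, "dx": 0, "dy": 0, "dz": 0, "roll": 0}

```text
clock: 14.35
eef_pos: [0.5913, -0.3486, 0.0849]
ee_rot: [-3.14, -0.0, -0.431]
ft_force: [-7.4, 11.7, 22.2]
finger_gap: 0.328
gripper_force: 30.0
```

Emit:
move_arm:
  series:
    - {"claw": 0.2, "dx": 0, "dy": 0, "dz": 0, "roll": 0}
    - {"claw": 0.2, "dx": 0, "dy": 0, "dz": 0, "roll": 0}
    - {"claw": 0.2, "dx": 0, "dy": 0, "dz": 0, "roll": 0}
    - {"claw": 0.2, "dx": 0, "dy": 0, "dz": 0, "roll": 0}
    - {"claw": 0.2, "dx": 0, "dy": 0, "dz": 0, "roll": 0}

```text
clock: 14.77
eef_pos: [0.5913, -0.3487, 0.0849]
ee_rot: [-3.14, -0.0, -0.425]
ft_force: [-7.2, 12.3, 21.9]
finger_gap: 0.328
gripper_force: 30.0
```

Emit:
move_arm:
  series:
    - {"claw": 0.2, "dx": 0, "dy": 0, "dz": 0, "roll": 0}
    - {"claw": 0.2, "dx": 0, "dy": 0, "dz": 0, "roll": 0}
    - {"claw": 0.2, "dx": 0, "dy": 0, "dz": 0, "roll": 0}
    - {"claw": 0.2, "dx": 0, "dy": 0, "dz": 0, "roll": 0}
    - {"claw": 0.2, "dx": 0, "dy": 0, "dz": 0, "roll": 0}

```text
clock: 15.18
eef_pos: [0.5912, -0.3486, 0.0849]
ee_rot: [-3.14, -0.0, -0.425]
ft_force: [-6.8, 12.8, 22.0]
finger_gap: 0.327
gripper_force: 30.0
```

Emit:
move_arm:
  series:
    - {"claw": 0.2, "dx": 0, "dy": 0, "dz": 0, "roll": 0}
    - {"claw": 0.2, "dx": 0, "dy": 0, "dz": 0, "roll": 0}
    - {"claw": 0.2, "dx": 0, "dy": 0, "dz": 0, "roll": 0}
    - {"claw": 0.2, "dx": 0, "dy": 0, "dz": 0, "roll": 0}
    - {"claw": 0.2, "dx": 0, "dy": 0, "dz": 0, "roll": 0}

```text
clock: 15.6
eef_pos: [0.5913, -0.3487, 0.0849]
ee_rot: [-3.14, -0.001, -0.425]
ft_force: [-6.6, 12.5, 21.5]
finger_gap: 0.328
gripper_force: 30.0
```

```bash
python3 -c "
from h import *
bub('pics/i.png')"
```

```text
bubble cols(x2) 140 768 profile [138 126 127 128 125 126 125 122 110 100 121 146 172 187 191 193 189 175
 148 127 120 109 111 125 127 127 127 127 128 127 138 159]
[0.1442 0.0011 0.0849] [-3.14  -0.    -0.425] [-7.9 12.7 22.4] [2.13 1.37 0.08] 15.65 1.387
```

View pics/i.png

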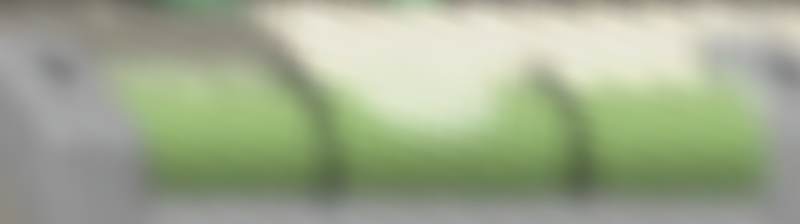

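The bubble spans columns about 340–505 between the rings at 312–562, at roughly -1.5 mm. A last 5.4° nudge centres it, then I'll let it settle.

Emit:
move_arm:
  series:
    - {"claw": 0.2, "dx": -0.02, "dy": -0.02, "dz": 0, "roll": 0.06}
    - {"claw": 0.2, "dx": 0, "dy": 0, "dz": 0, "roll": 0.06}
    - {"claw": 0.2, "dx": 0, "dy": 0, "dz": 0, "roll": 0}
    - {"claw": 0.2, "dx": 0, "dy": 0, "dz": 0, "roll": 0}
    - {"claw": 0.2, "dx": 0, "dy": 0, "dz": 0, "roll": 0}

```text
clock: 16.07
eef_pos: [0.5913, -0.3483, 0.085]
ee_rot: [-3.14, -0.002, -0.52]
ft_force: [-3.9, 7.9, 18.9]
finger_gap: 0.328
gripper_force: 30.0
```

Emit:
move_arm:
  series:
    - {"claw": 0.2, "dx": 0, "dy": 0, "dz": 0, "roll": 0}
    - {"claw": 0.2, "dx": 0, "dy": 0, "dz": 0, "roll": 0}
    - {"claw": 0.2, "dx": 0, "dy": 0, "dz": 0, "roll": 0}
    - {"claw": 0.2, "dx": 0, "dy": 0, "dz": 0, "roll": 0}
    - {"claw": 0.2, "dx": 0, "dy": 0, "dz": 0, "roll": 0}

```text
clock: 16.48
eef_pos: [0.5913, -0.3483, 0.085]
ee_rot: [-3.14, -0.002, -0.52]
ft_force: [-3.9, 8.1, 18.8]
finger_gap: 0.325
gripper_force: 30.0
```

Emit:
move_arm:
  series:
    - {"claw": 0.2, "dx": 0, "dy": 0, "dz": 0, "roll": 0}
    - {"claw": 0.2, "dx": 0, "dy": 0, "dz": 0, "roll": 0}
    - {"claw": 0.2, "dx": 0, "dy": 0, "dz": 0, "roll": 0}
    - {"claw": 0.2, "dx": 0, "dy": 0, "dz": 0, "roll": 0}
    - {"claw": 0.2, "dx": 0, "dy": 0, "dz": 0, "roll": 0}

```text
clock: 16.9
eef_pos: [0.5913, -0.3484, 0.085]
ee_rot: [-3.141, -0.002, -0.52]
ft_force: [-4.3, 7.9, 19.5]
finger_gap: 0.327
gripper_force: 30.0
```

Emit:
move_arm:
  series:
    - {"claw": 0.2, "dx": 0, "dy": 0, "dz": 0, "roll": 0}
    - {"claw": 0.2, "dx": 0, "dy": 0, "dz": 0, "roll": 0}
    - {"claw": 0.2, "dx": 0, "dy": 0, "dz": 0, "roll": 0}
    - {"claw": 0.2, "dx": 0, "dy": 0, "dz": 0, "roll": 0}
    - {"claw": 0.2, "dx": 0, "dy": 0, "dz": 0, "roll": 0}

```text
clock: 17.32
eef_pos: [0.5913, -0.3483, 0.085]
ee_rot: [-3.14, -0.002, -0.52]
ft_force: [-4.5, 7.6, 19.4]
finger_gap: 0.33
gripper_force: 30.0
```

```bash
python3 -c "
from h import *
bub('pics/j.png')
im=cam('side')['image'];cv2.imwrite('pics/k.png',cv2.resize(im[183:303,286:446],(800,600),interpolation=cv2.INTER_CUBIC))
print(spotter.spot_point('knob_top','side'))"
```

```text
bubble cols(x2) 140 768 profile [137 127 125 124 125 126 125 122 111 100 120 137 160 184 192 194 191 180
 157 132 120 108 109 125 127 128 129 127 127 128 138 158]
[0.144  0.0014 0.085 ] [-3.14e+00 -2.00e-03 -5.20e-01] [-3.3  7.8 19.1] [1.38 0.83 0.06] 17.3667 1.482
[{'pixel': [224.1, 305.5], 'conf': 0.86}, {'pixel': [294.6, 368.7], 'conf': 0.24}]
```

View pics/k.png

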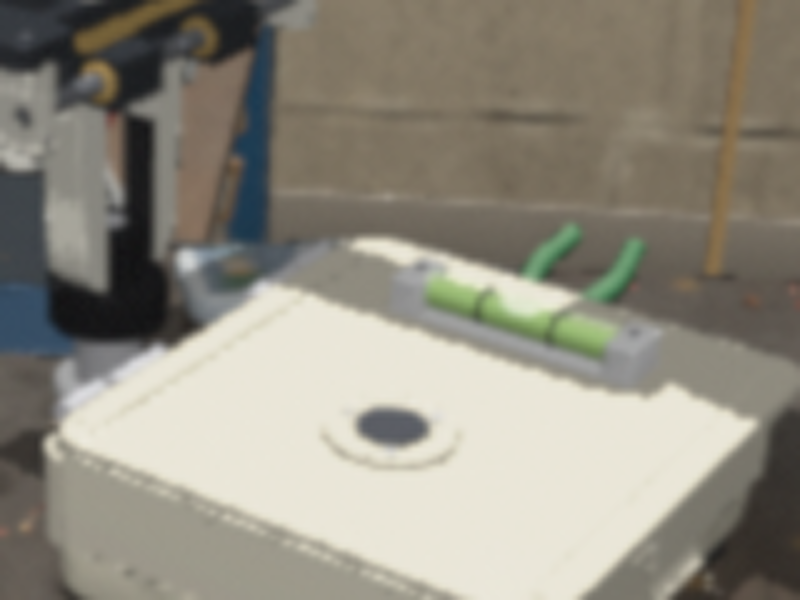

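The bubble lies centred between the rings, at about (287, 389) in the full picture. The knob is gripped and held at its stop with about 19 N.

```bash
python3 -c "
from h import *
print(workorder.job_done())"
```

```text
the job is handed in; nothing more can be done
None
```

The cover is snapped shut and released, the bubble lies between its lines, and the arm is still gripping the rear-foot knob fully pressed (about 19 N); I touched nothing else on the bench and handed the job in at about 17 s.

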